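# Press a fresh gas filter home on the carrier-gas manifold and hold it

### The arm

A 6-joint arm with a two-finger parallel gripper is mounted at the origin on the work surface. World frame = base frame: x ahead of the robot, y to its left, z up, the work surface at z = 0. Lengths are in m, angles in rad, forces in N, time in s.
With the tool pointing down it reaches from about 0.35 to 0.725 m from the base axis. Payload 4.3 kg.
Tool frame: the origin (TCP) lies at the very end of the fingers, on their centre line; the grasp point (between the pads) lies 19 mm behind it; z points along the fingers, y is the direction in which the jaws open and shut (so a half turn about z gives the same grasp; the last joint's range is limited). The gripper opens to 85 mm and grips with 20 to 120 N. Pads are 22 mm wide; open, the fingers measure 114 mm over their backs; the gripper's body (76 mm by 85 mm) begins 54 mm behind the grasp point. The pads swing forward as they close: fully open they stand 13 mm farther back than shut.
Start: joints at [-1.453, 0.377, 0.081, 1.274, 0, 1.46], TCP at [0.13, -0.56, 0.231] pointing down, gripper open.
Joint ranges: [-2.72, 2.72], [-0.84, 1.66], [-1.02, 1.22], [-1.77, 2.12], [-1.37, 1.28], [-3.14, 3.14]. Speed limits (rad/s): [2.57, 2.57, 3.14, 3.14, 3.14, 3.14].

### API

Orientations are given as a rotation vector (axis times angle).
In Python, from station import sensors, eyes, env gives the robot as it stands.
- The arm moves only by the tool carry_out, never from a script. Its argument "rows" is a list of rows, each an object of numbers: "dx", "dy", "dz": the shift along the tool's x, y, z in m; "spin": the turn about the tool's z in rad. In form: [{"dx": .., "dy": .., "dz": .., "spin": ..}, ...]. A call has 1 to 12 rows; each row is the pose to reach, as a shift and turn from the pose commanded when the call began, along the tool's axes at that moment; what a row does not reach only later rows make up. A row lasts 1/12 s, in which the tool goes at most 41.7 mm and 7.16 degrees, less where a joint would pass 70% of its speed; a pose out of reach is approached as far as the arm can. A call with a gripper value outside its range is refused whole. "hand" is the opening, from 0 (shut) to 1 (fully open), set as the call begins (left out, the last holds). The fingers move at their own pace and stop on an object; "grip_force" is the grip in N (left out, the last holds). Time passes only in rows, so rows that repeat a pose let the fingers close. It gives the time, the measured TCP pose, the force and the opening at its end, in the units of the state.
- sensors.state(): the state, without advancing time (a new reading comes with each control period).
- eyes.capture(name): name is "scene" or "top" or "wrist"; returns (picture, depth): 384x512x3 uint8, red, green, blue; 384x512 float32, m along the optical axis (not along the pixel's ray), 0 where there is no reading.
- eyes.camera_model(name): a dict with "intrinsics" (3x3 intrinsics, pixels), "eye" and "attitude" of the camera in the world; the wrist camera has in their place "mount" (4x4, takes a point from camera to tool coordinates, whose origin is the TCP and whose axes are the flange's). Camera axes: x right, y down, z forward; pixel columns grow to the right and rows downward; lengths in m; the calibration is good to about 2 mm. The wrist camera is an equidistant fisheye: a pixel r from the principal point sees the ray r / f radians off the axis. A picture is of the moment at which its call begins: read the wrist's pose just before it. camera_model takes no time and is no camera call.
- env.job_done(): hands the job in, once; it reports no verdict.
The state is a dict: "time": time; "q": joint angles; "dq": joint speeds; "joint_efforts": joint torques, N m; "tool_pos": TCP position; "tcp_rot": TCP orientation; "contact_force": force on the tool from outside, world axes, zero at the start; "wrist_torque": the same for the moment, N m; "finger_gap": finger opening in m.
Only numpy, scipy, OpenCV 4.12 (cv2) and the standard library are available. Lean on these libraries where they do the work, as an engineer would, in place of code of your own. Each camera call takes 0.05 s, during which the arm holds its last target.

### The job

Change-over on the carrier-gas line: take the green-capped filter from the spares rack, lower it foot first into the empty socket of the filter manifold and press it straight down against the sprung valve until its flange sits hard on the socket's rim all round. Press firmly but do not ram it, and leave the other filters, the spanner and the jar where they are. Finish while still holding the filter pressed home, because the spring lifts it again and I need it held there while I screw its coupling nut down.

Things in the scene. Friction and masses are not known exactly. Their poses are not given: they have to be found in the camera images.
- filter_green: The filter to fit: bright green cap and band, 160 mm tall, 0.18 to 0.33 kg, upright in any of the rack's 3 holes. Origin: centre of its foot; z up its axis. Above the foot: spigot 30 mm across widening to 38 by 6 mm, then straight to 32; flange 54 across, 32 to 40 (underside seats on the rim); white body 46 across, 40 to 114; coupling nut 61 across, 55 to 75; cap 36 across, 114 to 160.
- green_cap (a point): Centre of the green filter's grip cap, 137 mm above its foot: the place to grip, with the finger tips just above the body's shoulder at 114 mm.
- filter_blue: Spare filter with blue cap and band, same shape and origin as the green one, in another hole of the rack. Leave alone.
- filter_orange: Spare filter with orange cap and band, same shape and origin as the green one, in another hole of the rack. Leave alone.
- rack: White plastic spares rack, fixed, 85 x 290 x 40 mm. Origin: centre of its underside on the bench; y along the row of three round holes, at y = -95, 0 and +95 mm, each 41 mm across and 26 mm deep: a filter's foot stands 14 mm above the bench and must rise 26 mm to come clear.
- socket: The empty steel socket, an upright tube 54 mm outside, 41.5 mm bore, 35 mm tall, on a 66 mm square block. Origin: centre of its upper rim, 75 mm above the bench; z up; y along the row of three stations, 90 mm apart (the empty one is the middle or either end). With a filter home its flange rests on the rim and its foot is 32 mm below this origin; there the force climbs steeply.
- valve (a joint): Travel of the sprung valve plunger in the socket, in m: 0 = up, grows as it is pushed down, about 0.010 with a filter home on the rim. The spring needs about 5 N to start and 12 N at home, so a released filter is lifted off the rim again.
- valve_top (a point): Centre of the top of the brass valve plunger, 25 mm across, inside the socket: 22 mm below the rim when up, so it meets the filter's foot 10 mm before home.
- stand: Grey base plate of the manifold, fixed, 130 x 290 x 12 mm, y along the row of stations. Origin: on the bench under the middle station; the plate reaches 53 mm to -x and 77 mm to +x of it. Pipes and fittings along its +x side are up to 60 mm above the bench; in its +x, -y corner a gauge, 38 mm across, stands 95 mm high.
- fitted_blue: A station already fitted, with blue cap and band, fixed on the stand: block, socket and a locked-in filter of the same shape as the loose ones. Vertical axis through its origin, which is the centre of the underside of its 66 mm square block, 12 mm above the bench; 61 mm across at the nut, 46 mm above, its top 191 mm above the origin. Immovable.
- fitted_orange: A station already fitted, with orange cap and band, fixed on the stand: block, socket and a locked-in filter of the same shape as the loose ones. Vertical axis through its origin, which is the centre of the underside of its 66 mm square block, 12 mm above the bench; 61 mm across at the nut, 46 mm above, its top 191 mm above the origin. Immovable.
- spanner: A steel spanner about 150 mm long lying loose on the bench beyond the rack and manifold. Origin near its middle; x along it. Leave alone.
- bottle: A jar with a blue lid, 56 mm across, 95 mm tall, loose on the bench beyond the rack. Origin: centre of its underside. Leave alone.

How it is judged:
By the outcome, as a careful person would: the job done as asked, in the order asked, and still so for the second after the job is handed in, while the arm keeps its last pose, push and grip.
It also fails if it takes over 45 s, if anything falls off the work surface, if the arm or the gripper's body presses on something with over 40 N, if the wrist force passes 120 N, or if a joint passes its speed limit or range.

## Working session

There is one attempt and no reset: what is moved stays moved. The work goes in short steps, Python scripts to look and compute and a tool call to move; the robot and the scene stay as the last step left them, time stands still between calls to the robot, and variables do not carry over. Pictures are saved under pics/ and viewed, and the job is handed in when it is done.

Besides the shell and the picture viewer there is one more tool, called after "Call:" by a JSON object that holds its "method" and its "body". carry_out: Moves the arm, as the interface text tells. Its arguments: {"type":"object","properties":{"rows":{"type":"array","items":{"type":"object","properties":{"dx":{"type":"number"},"dy":{"type":"number"},"dz":{"type":"number"},"spin":{"type":"number"}}}},"hand":{"type":"number"},"grip_force":{"type":"number"}},"required":["rows"]}

```bash
mkdir -p pics; ls; python3 - <<'E'
from station import sensors, eyes, env
import cv2,numpy as np
s=sensors.state(); print(s)
for n in ("scene","top"):
    m=eyes.camera_model(n); print(n,m)
    p,d=eyes.capture(n); cv2.imwrite(f"pics/{n}0.png",p[:,:,::-1]); np.savez(f"{n}0.npz",p=p,d=d)
print(eyes.camera_model("wrist"))
E
```

```text
pics
{'time': 0.0, 'q': array([-1.45327704e+00,  3.78056041e-01,  7.96404211e-02,  1.27440187e+00,
       -1.40958344e-05,  1.46047924e+00]), 'dq': array([-0.00059615,  0.00035341,  0.00072881,  0.00082224,  0.00021748,
       -0.00074747]), 'joint_efforts': array([ 2.16034190e-03, -4.63603485e+01,  2.69875789e+01,  2.06291489e-02,
        3.73911223e-05,  2.97770248e-05]), 'tool_pos': array([ 0.12979073, -0.55949223,  0.23037051]), 'tcp_rot': array([-3.11922191e+00, -3.56881262e-01,  3.35528092e-05]), 'contact_force': array([-0.64726002,  0.00202059,  0.38835816]), 'wrist_torque': array([-0.04195604,  0.00985931,  0.05122859]), 'finger_gap': 0.08508245307334447}
scene {'intrinsics': array([[354.36436036,   0.        , 257.79391973],
       [  0.        , 354.36436036, 190.68380626],
       [  0.        ,   0.        ,   1.        ]]), 'eye': array([ 0.96982353, -0.61142121,  0.77651815]), 'attitude': array([-2.25106854, -0.56767524,  0.23674949])}
top {'intrinsics': array([[472.98890474,   0.        , 261.30353111],
       [  0.        , 472.98890474, 189.45552805],
       [  0.        ,   0.        ,   1.        ]]), 'eye': array([ 0.51707481, -0.00824135,  1.3150352 ]), 'attitude': array([-2.12382388,  2.1907389 , -0.08620906])}
{'intrinsics': array([[297.31863964,   0.        , 259.43647966],
       [  0.        , 297.31863964, 192.55516941],
       [  0.        ,   0.        ,   1.        ]]), 'mount': array([[-1.78143250e-05, -9.49096407e-01, -3.14985729e-01,
         8.07359325e-02],
       [ 9.99999644e-01, -2.82501954e-04,  7.94662258e-04,
        -5.92174083e-04],
       [-8.43195177e-04, -3.14985603e-01,  9.49096075e-01,
        -1.41553527e-01],
       [ 0.00000000e+00,  0.00000000e+00,  0.00000000e+00,
         1.00000000e+00]])}
```

View pics/scene0.png

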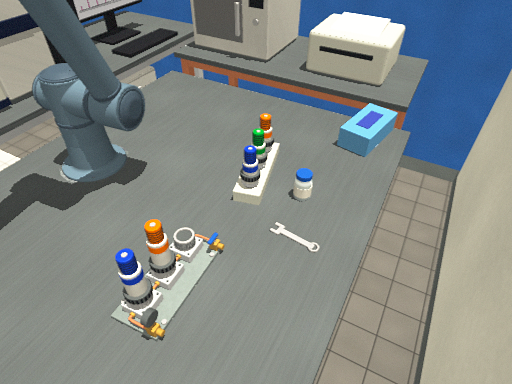

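View pics/top0.png

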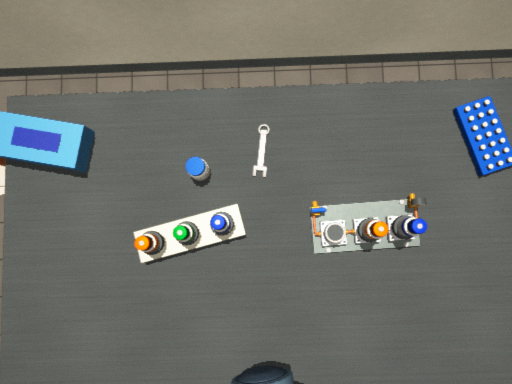

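The top view shows the green cap at about (181,233), in the middle hole of the rack, and the empty socket at (334,233), the +y end station. The scene view agrees. Next I'll measure both.

```bash
cat > h.py <<'E'
import numpy as np,cv2
from scipy.spatial.transform import Rotation as R
from station import sensors,eyes,env
def ray(m,u,v):
    K=m["intrinsics"];d=np.linalg.inv(K)@np.array([u,v,1.]);return R.from_rotvec(m["attitude"]).as_matrix()@d
def onplane(m,u,v,z):
    d=ray(m,u,v);e=m["eye"];return e+d*(z-e[2])/d[2]
def proj(m,P):
    c=R.from_rotvec(m["attitude"]).as_matrix().T@(np.asarray(P)-m["eye"]);u=m["intrinsics"]@c;return u[:2]/u[2]
def cloud(m,d):
    v,u=np.mgrid[:d.shape[0],:d.shape[1]]
    K=m["intrinsics"];c=np.stack([(u-K[0,2])/K[0,0]*d,(v-K[1,2])/K[1,1]*d,d],-1)
    return c@R.from_rotvec(m["attitude"]).as_matrix().T+m["eye"]
E
python3 - <<'E'
from h import *
np.set_printoptions(precision=4,suppress=True)
for n in ("top","scene"):
    m=eyes.camera_model(n); f=np.load(n+"0.npz");p,d=f["p"],f["d"];hsv=cv2.cvtColor(p,cv2.COLOR_RGB2HSV)
    W=cloud(m,d)
    print(n,"bench z",np.median(W[...,2][d>0]))
    for c,lo,hi in(("green",50,75),("blue",110,125),("orange",8,20)):
        k=cv2.inRange(hsv,(lo,150,60),(hi,255,255))
        N,L,S,C=cv2.connectedComponentsWithStats(k)
        for i in range(1,N):
            if S[i,4]<25: continue
            w=W[L==i]; w=w[(w[:,2]>0)&(w[:,2]<.3)]
            if len(w)<10: continue
            zt=np.percentile(w[:,2],95); t=w[w[:,2]>zt-.006]
            print(c,S[i],C[i],"n",len(t),"ztop",zt,"centre top",(t.min(0)+t.max(0))/2,t.mean(0))
p=cv2.imread("pics/top0.png")
cv2.imwrite("pics/ztop.png",np.vstack([cv2.resize(p[185:265,120:250],None,fx=6,fy=6,interpolation=2)[:300*2],cv2.resize(p[190:260,300:430],None,fx=6,fy=6,interpolation=2)])[:1000])
cv2.imwrite("pics/zsock.png",cv2.resize(p[195:265,300:390],None,fx=8,fy=8,interpolation=2))
s=cv2.imread("pics/scene0.png")
cv2.imwrite("pics/zsock2.png",cv2.resize(s[210:280,140:230],None,fx=8,fy=8,interpolation=2))
E
```

```text
top bench z -0.00030722616953804405
green [173 226  15  14 134] [180.2985 232.5448] n 106 ztop 0.17835163283188546 centre top [0.5374 0.2166 0.1759] [0.5366 0.2158 0.1751]
blue [455 113   8  11  26] [458.0385 117.8462] n 6 ztop 0.0297391605107295 centre top [ 0.8291 -0.5327  0.0293] [ 0.8279 -0.5318  0.0286]
blue [ 11 127  50  25 864] [ 35.4931 138.8727] n 672 ztop 0.08543997002259185 centre top [0.8007 0.6207 0.0838] [0.8007 0.6184 0.0823]
blue [468 145  13  25  67] [473.597  157.0448] n 17 ztop 0.030356273256013554 centre top [ 0.7222 -0.5654  0.0279] [ 0.7212 -0.5654  0.0277]
blue [211 215  15  15 130] [217.7538 222.1769] n 116 ztop 0.17728861972405258 centre top [0.56   0.1243 0.1757] [0.5598 0.1246 0.1745]
blue [411 218  16  16 168] [418.3333 225.7976] n 134 ztop 0.20652393427610236 centre top [ 0.5351 -0.3487  0.205 ] [ 0.5355 -0.3485  0.2039]
orange [408 193  10  25  82] [412.122  203.7439] n 27 ztop 0.040274130293311484 centre top [ 0.6064 -0.3858  0.0515] [ 0.5991 -0.3846  0.0394]
orange [312 213   8   9  25] [314.4  215.12] n 10 ztop 0.04197456109602674 centre top [ 0.5796 
[... 1730 characters left out ...]
nge [264 132   8   6  37] [267.4054 134.7568] n 12 ztop 0.12093393556109966 centre top [0.5291 0.3014 0.1189] [0.53   0.2968 0.1183]
orange [144 219  20  25 337] [153.9822 231.5015] n 140 ztop 0.204393674775383 centre top [ 0.5297 -0.2598  0.2025] [ 0.5303 -0.2606  0.2028]
orange [148 240  21  14 118] [159.0763 248.7627] n 42 ztop 0.14954026585246716 centre top [ 0.5379 -0.2639  0.1476] [ 0.5434 -0.2701  0.1469]
orange [210 240  14  11  61] [215.9672 246.0164] n 16 ztop 0.03813461450973865 centre top [ 0.6001 -0.1258  0.036 ] [ 0.5954 -0.1287  0.0359]
orange [142 323  23  14 121] [153.9669 330.2975] n 50 ztop 0.039409418394695125 centre top [ 0.6056 -0.3889  0.0382] [ 0.6021 -0.3911  0.0374]
```

View pics/zsock.png

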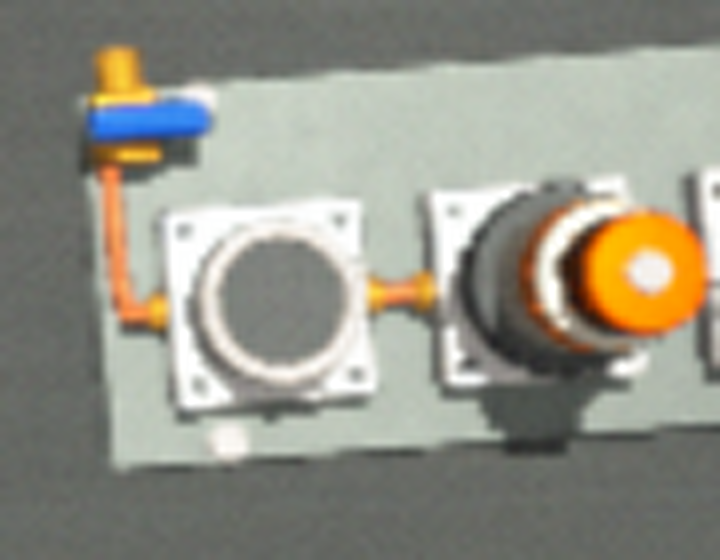

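View pics/zsock2.png

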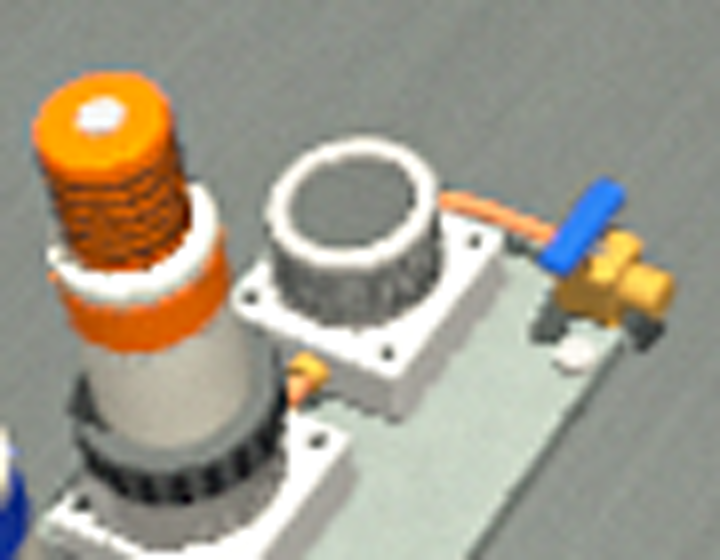

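```bash
cat >> h.py <<'E'
def delta(T,yaw=None,s=None):
    s=s or sensors.state();r=R.from_rotvec(s["tcp_rot"]).as_matrix()
    d=r.T@(np.array(T)-s["tool_pos"]);y0=np.arctan2(r[1,0],r[0,0])
    print("at",s["tool_pos"].round(4),"yaw deg",np.degrees(y0).round(2),"tilt",np.degrees(np.arccos(-r[2,2])).round(2),"q",s["q"].round(2),"delta",d.round(4),"n",np.linalg.norm(d).round(3), "spin",None if yaw is None else (-(np.radians(yaw)-y0)).round(3))
E
python3 - <<'E'
from h import *
m=eyes.camera_model("top");n=eyes.camera_model("scene")
print("socket top",onplane(m,334.7,232.2,.075)," scene",onplane(n,183.7,234.8,.075))
print("green top",onplane(m,180.3,232.5,.174))
# scene rim/cap top projection checks
delta((.42,-.15,.33),103.5)
E
```

```text
socket top [ 0.52773274 -0.16906638  0.075     ]  scene [ 0.52609228 -0.16937706  0.075     ]
green top [0.53732103 0.21498392 0.174     ]
at [ 0.1298 -0.5596  0.2304] yaw deg 13.05 tilt 0.11 q [-1.45  0.38  0.08  1.27  0.    1.46] delta [ 0.3752 -0.3336 -0.0989] n 0.512 spin -1.579
```

Call:
{"method": "carry_out", "body": {"rows": [{"dx": 0.02,"dy": -0.02,"dz": -0.02,"spin": -0.1},{"dx": 0.045,"dy": -0.04,"dz": -0.035,"spin": -0.22},{"dx": 0.07,"dy": -0.06,"dz": -0.05,"spin": -0.34},{"dx": 0.1,"dy": -0.085,"dz": -0.06,"spin": -0.46},{"dx": 0.13,"dy": -0.11,"dz": -0.07,"spin": -0.58},{"dx": 0.16,"dy": -0.135,"dz": -0.08,"spin": -0.7},{"dx": 0.19,"dy": -0.16,"dz": -0.09,"spin": -0.82},{"dx": 0.22,"dy": -0.185,"dz": -0.1,"spin": -0.94},{"dx": 0.25,"dy": -0.21,"dz": -0.1,"spin": -1.06},{"dx": 0.275,"dy": -0.235,"dz": -0.1,"spin": -1.18},{"dx": 0.295,"dy": -0.255,"dz": -0.1,"spin": -1.3},{"dx": 0.31,"dy": -0.27,"dz": -0.1,"spin": -1.42}], "hand": 1}}

```text
time: 1.1
tool_pos: [0.3716, -0.2247, 0.3311]
tcp_rot: [-2.125, -2.313, -0.001]
contact_force: [-1.0, 0.8, 0.4]
finger_gap: 0.0854
```

```bash
python3 - <<'E'
from h import *
delta((.535,.14,.33),103.5)
E
```

```text
at [ 0.3716 -0.2247  0.3311] yaw deg 94.87 tilt 0.04 q [-0.69  0.08 -0.05  1.45  0.    0.8 ] delta [0.3495 0.1938 0.0014] n 0.4 spin -0.151
```

Call:
{"method": "carry_out", "body": {"rows": [{"dx": 0.02,"dy": 0.01,"dz": 0,"spin": -0.02},{"dx": 0.055,"dy": 0.03,"dz": 0,"spin": -0.04},{"dx": 0.09,"dy": 0.045,"dz": 0,"spin": -0.06},{"dx": 0.125,"dy": 0.06,"dz": 0,"spin": -0.08},{"dx": 0.16,"dy": 0.08,"dz": 0,"spin": -0.1},{"dx": 0.195,"dy": 0.095,"dz": 0,"spin": -0.12},{"dx": 0.23,"dy": 0.11,"dz": 0,"spin": -0.14},{"dx": 0.265,"dy": 0.13,"dz": 0,"spin": -0.15},{"dx": 0.3,"dy": 0.145,"dz": 0,"spin": -0.15},{"dx": 0.335,"dy": 0.165,"dz": 0,"spin": -0.15},{"dx": 0.37,"dy": 0.18,"dz": 0,"spin": -0.15},{"dx": 0.4,"dy": 0.195,"dz": 0,"spin": -0.15}]}}

```text
time: 2.1
tool_pos: [0.5345, 0.1892, 0.3306]
tcp_rot: [-1.954, -2.459, 0.001]
contact_force: [0.4, -1.0, 0.6]
finger_gap: 0.0857
```

Call:
{"method": "carry_out", "body": {"rows": [{"dx": 0.015,"dy": 0,"dz": 0.01},{"dx": 0.02,"dy": 0,"dz": 0.02},{"dx": 0.02,"dy": 0,"dz": 0.02},{"dx": 0.02,"dy": 0,"dz": 0.02}]}}

```text
schema error: expected keys dx, dy, dz, spin
```

```bash
python3 - <<'E'
from h import *
delta((.537,.215,.31),103.5)
s=sensors.state();p,d=eyes.capture("wrist");cv2.imwrite("pics/w1.png",p[:,:,::-1]);np.savez("w1.npz",p=p,d=d,t=s["tool_pos"],r=s["tcp_rot"])
E
```

```text
at [0.5345 0.1892 0.3306] yaw deg 103.08 tilt 0.06 q [0.23 0.36 0.32 1.52 0.   1.57] delta [0.0245 0.0083 0.0206] n 0.033 spin -0.007
```

View pics/w1.png

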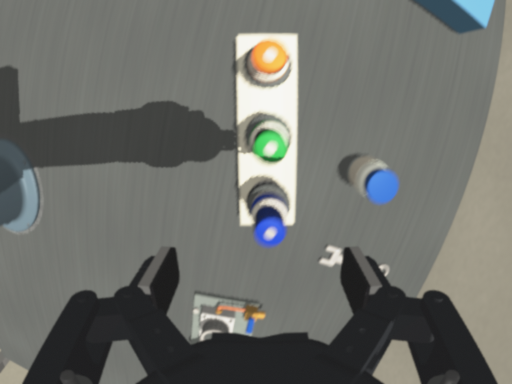

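The wrist view shows the green cap at (270,146), between orange above it and blue below. I'll cast that pixel onto the cap-top plane.

```bash
cat >> h.py <<'E'
def wray(s_t,s_r,u,v):
    m=eyes.camera_model("wrist");K=m["intrinsics"];M=m["mount"]
    x=(u-K[0,2]);y=(v-K[1,2]);r=np.hypot(x,y);th=r/K[0,0]
    d=np.array([np.sin(th)*x/r,np.sin(th)*y/r,np.cos(th)])
    A=R.from_rotvec(s_r).as_matrix();return s_t+A@M[:3,3],A@M[:3,:3]@d
def wplane(t,r,u,v,z):
    o,d=wray(t,r,u,v);return o+d*(z-o[2])/d[2]
def caps(p,t,r,lo=50,hi=75,z=.174):
    # top disc: brightest-value part of colour mask; return disc centre by min enclosing circle of top-lit pixels
    hsv=cv2.cvtColor(p,cv2.COLOR_RGB2HSV);k=cv2.inRange(hsv,(lo,120,50),(hi,255,255))
    N,L,S,C=cv2.connectedComponentsWithStats(k)
    for i in range(1,N):
        if S[i,4]>60: print(S[i],C[i],wplane(t,r,*C[i],z))
E
python3 - <<'E'
from h import *
f=np.load("w1.npz");caps(f["p"],f["t"],f["r"])
cv2.imwrite("pics/w1z.png",cv2.resize(f["p"][100:180,220:320,::-1],None,fx=6,fy=6,interpolation=cv2.INTER_CUBIC))
E
```

```text
[254 130  32  31 525] [268.96571429 144.63047619] [0.53596052 0.22391007 0.174     ]
```

View pics/w1z.png

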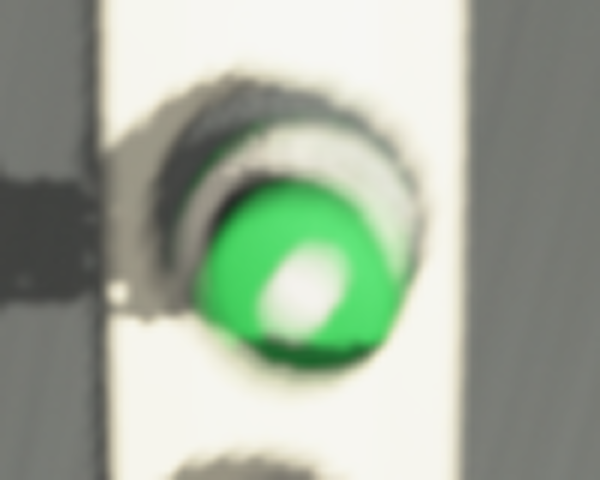

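```bash
cat >> h.py <<'E'
def wcloud(d,t,r):
    m=eyes.camera_model("wrist");K=m["intrinsics"];M=m["mount"]
    v,u=np.mgrid[:d.shape[0],:d.shape[1]];x=u-K[0,2];y=v-K[1,2];rr=np.hypot(x,y)+1e-9;th=rr/K[0,0]
    g=np.tan(np.minimum(th,1.4))/rr
    c=np.stack([x*g*d,y*g*d,d],-1);A=R.from_rotvec(r).as_matrix()
    return (c@M[:3,:3].T+M[:3,3])@A.T+t
E
python3 - <<'E'
from h import *
np.set_printoptions(precision=4,suppress=True)
f=np.load("w1.npz");W=wcloud(f["d"],f["t"],f["r"])
w=W[120:170,240:300].reshape(-1,3)
print(np.histogram(w[:,2],bins=np.arange(0,.2,.01)))
for lo,hi in((.168,.185),(.105,.125)):
    k=(w[:,2]>lo)&(w[:,2]<hi);a=w[k];print(len(a),a.min(0),a.max(0),(a.min(0)+a.max(0))/2,cv2.minEnclosingCircle(a[:,:2].astype(np.float32)))
E
```

```text
(array([ 22,   0,   0, 863,  98,   0,   0,   7, 384,  10,  16,  47, 278,
        15,  26,  41,  56, 898,   0]), array([0.  , 0.01, 0.02, 0.03, 0.04, 0.05, 0.06, 0.07, 0.08, 0.09, 0.1 ,
       0.11, 0.12, 0.13, 0.14, 0.15, 0.16, 0.17, 0.18, 0.19]))
912 [0.5188 0.1998 0.1682] [0.5539 0.235  0.1758] [0.5364 0.2174 0.172 ] ((0.5366464853286743, 0.21732713282108307), 0.017931213602423668)
78 [0.5136 0.2028 0.105 ] [0.5539 0.2411 0.125 ] [0.5338 0.2219 0.115 ] ((0.5348299741744995, 0.2195397913455963), 0.023339496925473213)
```

```bash
python3 - <<'E'
from h import *
delta((.5368,.217,.133),103.5)
E
```

```text
at [0.536  0.194  0.3292] yaw deg 103.31 tilt 0.25 q [0.23 0.37 0.32 1.52 0.   1.57] delta [0.0214 0.0062 0.1963] n 0.198 spin -0.003
```

Call:
{"method": "carry_out", "body": {"rows": [{"dx": 0.01,"dy": 0.006,"dz": 0,"spin": 0},{"dx": 0.02,"dy": 0.006,"dz": 0.02,"spin": 0},{"dx": 0.02,"dy": 0.006,"dz": 0.05,"spin": 0},{"dx": 0.02,"dy": 0.006,"dz": 0.08,"spin": 0},{"dx": 0.02,"dy": 0.006,"dz": 0.1,"spin": 0},{"dx": 0.02,"dy": 0.006,"dz": 0.1,"spin": 0},{"dx": 0.02,"dy": 0.006,"dz": 0.1,"spin": 0}]}}

```text
time: 2.73
tool_pos: [0.5346, 0.2066, 0.2305]
tcp_rot: [-1.956, -2.456, 0.005]
contact_force: [0.9, -0.3, 0.5]
finger_gap: 0.0854
```

```bash
python3 - <<'E'
from h import *
delta((.5368,.217,.133),103.5)
E
```

```text
at [0.5346 0.2066 0.2305] yaw deg 102.95 tilt 0.2 q [ 0.26  0.38  0.08  1.28 -0.    1.6 ] delta [0.0097 0.0048 0.0975] n 0.098 spin -0.01
```

Call:
{"method": "carry_out", "body": {"rows": [{"dx": 0.01,"dy": 0.004,"dz": 0.01,"spin": -0.01},{"dx": 0.01,"dy": 0.004,"dz": 0.025,"spin": -0.01},{"dx": 0.01,"dy": 0.004,"dz": 0.035,"spin": -0.01},{"dx": 0.01,"dy": 0.004,"dz": 0.035,"spin": -0.01},{"dx": 0.01,"dy": 0.004,"dz": 0.035,"spin": -0.01},{"dx": 0.01,"dy": 0.004,"dz": 0.035,"spin": -0.01}]}}

```text
time: 3.23
tool_pos: [0.5381, 0.2184, 0.1972]
tcp_rot: [1.943, 2.468, 0.002]
contact_force: [0.0, 0.2, 0.4]
finger_gap: 0.0856
```

```bash
python3 - <<'E'
from h import *
delta((.5368,.217,.133),103.5)
E
```

```text
at [0.5381 0.2184 0.1972] yaw deg 103.58 tilt 0.08 q [ 0.28  0.4   0.02  1.19 -0.    1.61] delta [-0.001  -0.0016  0.0642] n 0.064 spin 0.001
```

Call:
{"method": "carry_out", "body": {"rows": [{"dx": -0.001,"dy": -0.001,"dz": 0.015,"spin": 0},{"dx": -0.001,"dy": -0.001,"dz": 0.03,"spin": 0},{"dx": -0.001,"dy": -0.001,"dz": 0.045,"spin": 0},{"dx": -0.001,"dy": -0.001,"dz": 0.055,"spin": 0},{"dx": -0.001,"dy": -0.001,"dz": 0.064,"spin": 0},{"dx": -0.001,"dy": -0.001,"dz": 0.064,"spin": 0},{"dx": -0.001,"dy": -0.001,"dz": 0.064,"spin": 0},{"dx": -0.001,"dy": -0.001,"dz": 0.064,"spin": 0}]}}

```text
time: 3.9
tool_pos: [0.5374, 0.2171, 0.1332]
tcp_rot: [1.943, 2.468, 0.002]
contact_force: [-0.4, 0.3, -0.2]
finger_gap: 0.0855
```

```bash
python3 - <<'E'
from h import *
delta((.5368,.217,.133),103.5)
p,d=eyes.capture("wrist");cv2.imwrite("pics/w2.png",p[:,:,::-1])
E
```

```text
at [0.5374 0.2171 0.1332] yaw deg 103.58 tilt 0.08 q [ 0.27  0.43 -0.1   1.04 -0.    1.61] delta [ 0.     -0.0006  0.0002] n 0.001 spin 0.001
```

View pics/w2.png

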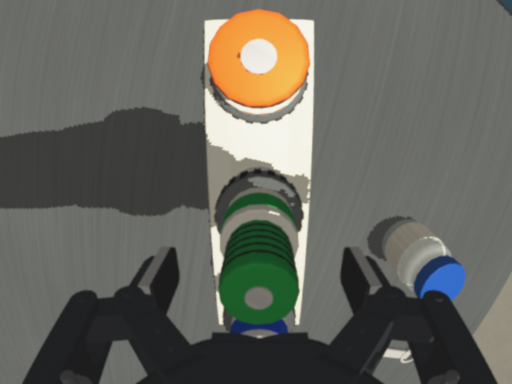

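The green cap, at (258,290), is centred between the jaws and clear of them. Closing now.

Call:
{"method": "carry_out", "body": {"rows": [{"dx": 0,"dy": 0,"dz": 0,"spin": 0},{"dx": 0,"dy": 0,"dz": 0,"spin": 0},{"dx": 0,"dy": 0,"dz": 0,"spin": 0},{"dx": 0,"dy": 0,"dz": 0,"spin": 0},{"dx": 0,"dy": 0,"dz": 0,"spin": 0},{"dx": 0,"dy": 0,"dz": 0,"spin": 0},{"dx": 0,"dy": 0,"dz": 0,"spin": 0},{"dx": 0,"dy": 0,"dz": 0,"spin": 0}], "hand": 0, "grip_force": 80}}

```text
time: 4.62
tool_pos: [0.5373, 0.2171, 0.1328]
tcp_rot: [1.943, 2.468, 0.001]
contact_force: [-0.1, -0.9, 4.0]
finger_gap: 0.0347
```

Call:
{"method": "carry_out", "body": {"rows": [{"dx": 0,"dy": 0,"dz": -0.005,"spin": 0},{"dx": 0,"dy": 0,"dz": -0.015,"spin": 0},{"dx": 0,"dy": 0,"dz": -0.025,"spin": 0},{"dx": 0,"dy": 0,"dz": -0.035,"spin": 0},{"dx": 0,"dy": 0,"dz": -0.055,"spin": 0},{"dx": 0,"dy": 0,"dz": -0.08,"spin": 0},{"dx": 0,"dy": 0,"dz": -0.11,"spin": 0},{"dx": 0,"dy": 0,"dz": -0.14,"spin": 0},{"dx": 0,"dy": 0,"dz": -0.165,"spin": 0},{"dx": 0,"dy": 0,"dz": -0.185,"spin": 0},{"dx": 0,"dy": 0,"dz": -0.195,"spin": 0},{"dx": 0,"dy": 0,"dz": -0.195,"spin": 0}]}}

```text
time: 5.62
tool_pos: [0.5378, 0.2172, 0.3312]
tcp_rot: [1.941, 2.466, 0.007]
contact_force: [1.0, -0.2, -2.8]
finger_gap: 0.0345
```

```bash
python3 - <<'E'
from h import *
delta((.527,-.1692,.32),93)
p,d=eyes.capture("scene");cv2.imwrite("pics/s2.png",p[:,:,::-1])
E
```

```text
at [0.5378 0.2172 0.3312] yaw deg 103.58 tilt 0.33 q [ 0.27  0.39  0.35  1.53 -0.    1.61] delta [-0.3731 -0.1013  0.0106] n 0.387 spin 0.185
```

View pics/s2.png

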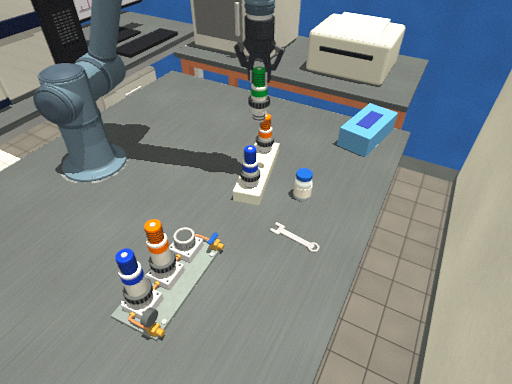

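The filter is held upright at (259,90), clear of the rack, and the neighbouring filters haven't moved. Next I'll traverse to above the socket.

Call:
{"method": "carry_out", "body": {"rows": [{"dx": -0.015,"dy": -0.004,"dz": 0,"spin": 0.01},{"dx": -0.045,"dy": -0.012,"dz": 0,"spin": 0.03},{"dx": -0.08,"dy": -0.022,"dz": 0,"spin": 0.05},{"dx": -0.115,"dy": -0.031,"dz": 0,"spin": 0.07},{"dx": -0.15,"dy": -0.041,"dz": 0,"spin": 0.09},{"dx": -0.185,"dy": -0.05,"dz": 0,"spin": 0.11},{"dx": -0.22,"dy": -0.06,"dz": 0,"spin": 0.13},{"dx": -0.255,"dy": -0.069,"dz": 0,"spin": 0.15},{"dx": -0.29,"dy": -0.079,"dz": 0,"spin": 0.17},{"dx": -0.325,"dy": -0.088,"dz": 0,"spin": 0.18},{"dx": -0.355,"dy": -0.096,"dz": 0,"spin": 0.185},{"dx": -0.373,"dy": -0.101,"dz": 0,"spin": 0.185}]}}

```text
time: 6.67
tool_pos: [0.525, -0.1724, 0.3257]
tcp_rot: [-2.165, -2.274, 0.003]
contact_force: [1.1, 0.8, -2.5]
finger_gap: 0.0345
```

Call:
{"method": "carry_out", "body": {"rows": [{"dx": 0,"dy": 0,"dz": 0,"spin": 0},{"dx": 0,"dy": 0,"dz": 0,"spin": 0},{"dx": 0,"dy": 0,"dz": 0,"spin": 0},{"dx": 0,"dy": 0,"dz": 0,"spin": 0},{"dx": 0,"dy": 0,"dz": 0,"spin": 0},{"dx": 0,"dy": 0,"dz": 0,"spin": 0}]}}

```text
time: 7.17
tool_pos: [0.5263, -0.1683, 0.3274]
tcp_rot: [2.161, 2.28, 0.0]
contact_force: [0.0, 0.2, -3.1]
finger_gap: 0.0344
```

```bash
python3 - <<'E'
from h import *
delta((.527,-.1692,.22),93)
s=sensors.state();p,d=eyes.capture("wrist");cv2.imwrite("pics/w3.png",p[:,:,::-1]);np.savez("w3.npz",p=p,d=d,t=s["tool_pos"],r=s["tcp_rot"])
E
```

```text
at [ 0.5263 -0.1683  0.3274] yaw deg 93.07 tilt 0.0 q [-0.42  0.33  0.26  1.5   0.    1.09] delta [-0.0009  0.0007  0.1074] n 0.107 spin 0.001
```

View pics/w3.png

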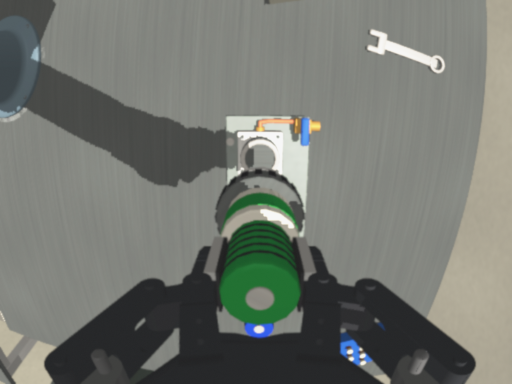

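The wrist view shows the socket rim at (261,152), partly hidden by the held filter's nut, and the cap at (260,290). I'll measure the rim, the held filter's axis and its height in tool coordinates from depth.

```bash
cat > m.py <<'E'
from h import *
from scipy.optimize import least_squares
np.set_printoptions(precision=4,suppress=True)
import sys
n=sys.argv[1]
f=np.load(n);W=wcloud(f["d"],f["t"],f["r"]);hsv=cv2.cvtColor(f["p"],cv2.COLOR_RGB2HSV)
w=W[60:200,200:330].reshape(-1,3)
k=(abs(w[:,2]-.075)<.006)&(np.hypot(*(w[:,:2]-[.527,-.169]).T)<.033);a=w[k]
def fit(a,r0=None):
    if r0: g=lambda p:np.hypot(a[:,0]-p[0],a[:,1]-p[1])-r0
    else: g=lambda p:np.hypot(a[:,0]-p[0],a[:,1]-p[1])-p[2]
    s=least_squares(g,[*a[:,:2].mean(0),.02],loss="soft_l1",f_scale=.001);return s.x,np.std(g(s.x))
print("rim pts",len(a),"z",np.median(a[:,2]),"mid-radius fit",fit(a,.0239),fit(a))
A=R.from_rotvec(f["r"]).as_matrix()
T=(W-f["t"])@A
g=cv2.inRange(hsv,(45,80,20),(85,255,255))>0
t=T[g];zt=t[:,2].min();print("green tool z range",np.percentile(t[:,2],[1,50,99]))
zt=np.percentile(t[:,2],3)
# top disc
k=(abs(T[...,2]-zt)<.004)&(np.hypot(T[...,0],T[...,1])<.03);a=T[k]
print("top z",np.median(a[:,2]),"disc",len(a),cv2.minEnclosingCircle(a[:,:2].astype(np.float32)), (a.min(0)+a.max(0))/2)
for lo,hi,rad in((-.038,-.008,.018),(.006,.02,.023),(.046,.058,.0305)):
    k=(T[...,2]>lo)&(T[...,2]<hi)&(np.hypot(T[...,0],T[...,1])<.04)
    k&=(np.abs(T[...,1])<rad*.8)&(T[...,0]>rad*.5)
    a=T[k]
    if len(a)>10:print("side",lo,hi,len(a),fit(a,rad))
E
python3 m.py w3.npz
python3 - <<'E'
from h import *
p,d=eyes.capture("top");cv2.imwrite("pics/t3.png",p[:,:,::-1])
E
```

```text
rim pts 493 z 0.07311183427894452 mid-radius fit (array([ 0.5262, -0.1694,  0.02  ]), np.float64(0.006033712690380385)) (array([ 0.5261, -0.1674,  0.0219]), np.float64(0.0058514000579824345))
green tool z range [-0.0413 -0.0384  0.0295]
top z -0.040100986200791264 disc 4850 ((0.009753447026014328, -6.902664608787745e-05), 0.027249066159129143) [ 0.0009 -0.     -0.041 ]
side -0.038 -0.008 1957 (array([ 0.0003, -0.0002,  0.02  ]), np.float64(0.0004036135564714511))
side 0.006 0.02 875 (array([-0.    , -0.0001,  0.02  ]), np.float64(0.001640552249400775))
side 0.046 0.058 421 (array([ 0.0005, -0.0002,  0.02  ]), np.float64(0.0012346869238836582))
```

Call:
{"method": "carry_out", "body": {"rows": [{"dx": -0.001,"dy": 0,"dz": 0.015,"spin": 0},{"dx": -0.001,"dy": 0,"dz": 0.035,"spin": 0},{"dx": -0.001,"dy": 0,"dz": 0.06,"spin": 0},{"dx": -0.001,"dy": 0,"dz": 0.085,"spin": 0},{"dx": -0.001,"dy": 0,"dz": 0.105,"spin": 0},{"dx": -0.001,"dy": 0,"dz": 0.12,"spin": 0},{"dx": -0.001,"dy": 0,"dz": 0.123,"spin": 0},{"dx": -0.001,"dy": 0,"dz": 0.123,"spin": 0},{"dx": -0.001,"dy": 0,"dz": 0.123,"spin": 0},{"dx": -0.001,"dy": 0,"dz": 0.123,"spin": 0}]}}

```text
time: 8.1
tool_pos: [0.5272, -0.1707, 0.2059]
tcp_rot: [2.161, 2.277, 0.001]
contact_force: [0.8, -0.7, -3.0]
finger_gap: 0.0345
```

```bash
python3 - <<'E'
from h import *
delta((.5265,-.1692,.162),93)
p,d=eyes.capture("scene");cv2.imwrite("pics/s4.png",cv2.resize(p[150:290,100:260,::-1],None,fx=4,fy=4,interpolation=cv2.INTER_CUBIC))
p,d=eyes.capture("top");cv2.imwrite("pics/t4.png",cv2.resize(p[190:270,290:440,::-1],None,fx=5,fy=5,interpolation=cv2.INTER_CUBIC))
E
```

```text
at [ 0.5272 -0.1707  0.2059] yaw deg 92.99 tilt 0.16 q [-0.43  0.34 -0.04  1.19 -0.    1.09] delta [ 0.0016 -0.0008  0.0439] n 0.044 spin -0.0
```

View pics/s4.png

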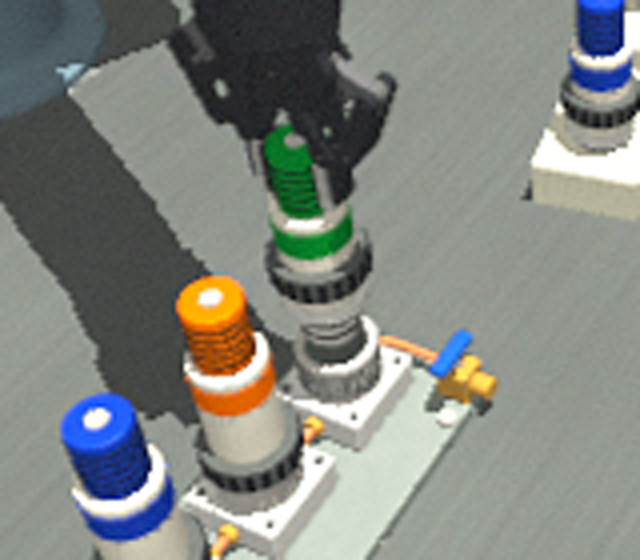

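The spigot, at about (333,345) in the crop, hangs just above the socket mouth and is aligned with it. Now I'll lower it gently.

Call:
{"method": "carry_out", "body": {"rows": [{"dx": 0.001,"dy": -0.0005,"dz": 0.003,"spin": 0},{"dx": 0.001,"dy": -0.0005,"dz": 0.006,"spin": 0},{"dx": 0.001,"dy": -0.0005,"dz": 0.009,"spin": 0},{"dx": 0.001,"dy": -0.0005,"dz": 0.012,"spin": 0},{"dx": 0.001,"dy": -0.0005,"dz": 0.014,"spin": 0},{"dx": 0.001,"dy": -0.0005,"dz": 0.016,"spin": 0},{"dx": 0.001,"dy": -0.0005,"dz": 0.016,"spin": 0},{"dx": 0.001,"dy": -0.0005,"dz": 0.016,"spin": 0}]}}

```text
time: 8.87
tool_pos: [0.5256, -0.1693, 0.1881]
tcp_rot: [-2.163, -2.278, 0.0]
contact_force: [-0.7, 0.6, -3.0]
finger_gap: 0.0347
```

```bash
python3 - <<'E'
from h import *
s=sensors.state();print(s["contact_force"],s["wrist_torque"])
delta((.5265,-.1692,.162),93)
E
```

```text
[-0.6755529   0.56691353 -2.98742186] [ 0.03192269 -0.00373236  0.00441928]
at [ 0.5256 -0.1693  0.1881] yaw deg 92.98 tilt 0.02 q [-0.43  0.35 -0.08  1.15 -0.    1.09] delta [0.0001 0.001  0.0261] n 0.026 spin -0.0
```

Call:
{"method": "carry_out", "body": {"rows": [{"dx": 0,"dy": 0.0005,"dz": 0.002,"spin": 0},{"dx": 0,"dy": 0.0005,"dz": 0.004,"spin": 0},{"dx": 0,"dy": 0.0005,"dz": 0.006,"spin": 0},{"dx": 0,"dy": 0.0005,"dz": 0.008,"spin": 0},{"dx": 0,"dy": 0.0005,"dz": 0.01,"spin": 0},{"dx": 0,"dy": 0.0005,"dz": 0.012,"spin": 0},{"dx": 0,"dy": 0.0005,"dz": 0.012,"spin": 0},{"dx": 0,"dy": 0.0005,"dz": 0.012,"spin": 0}]}}

```text
time: 9.53
tool_pos: [0.526, -0.1693, 0.1761]
tcp_rot: [-2.163, -2.278, 0.0]
contact_force: [0.6, -0.0, -2.8]
finger_gap: 0.0341
```

```bash
python3 - <<'E'
from h import *
s=sensors.state();print(s["contact_force"],s["wrist_torque"])
delta((.5265,-.1692,.162),93)
E
```

```text
[ 0.62386765 -0.01154158 -2.76552202] [ 0.02543093 -0.02350525  0.01707634]
at [ 0.526  -0.1693  0.1761] yaw deg 92.98 tilt 0.02 q [-0.43  0.35 -0.1   1.12 -0.    1.09] delta [0.     0.0005 0.0141] n 0.014 spin -0.0
```

Call:
{"method": "carry_out", "body": {"rows": [{"dx": 0,"dy": 0,"dz": 0.001,"spin": 0},{"dx": 0,"dy": 0,"dz": 0.002,"spin": 0},{"dx": 0,"dy": 0,"dz": 0.0035,"spin": 0},{"dx": 0,"dy": 0,"dz": 0.005,"spin": 0},{"dx": 0,"dy": 0,"dz": 0.0065,"spin": 0},{"dx": 0,"dy": 0,"dz": 0.008,"spin": 0},{"dx": 0,"dy": 0,"dz": 0.009,"spin": 0},{"dx": 0,"dy": 0,"dz": 0.009,"spin": 0},{"dx": 0,"dy": 0,"dz": 0.009,"spin": 0}]}}

```text
time: 10.28
tool_pos: [0.5264, -0.1695, 0.1678]
tcp_rot: [2.162, 2.278, 0.0]
contact_force: [-1.3, 0.6, 4.7]
finger_gap: 0.0344
```

```bash
python3 - <<'E'
from h import *
s=sensors.state();print(s["contact_force"],s["wrist_torque"])
delta((.5265,-.1692,.162),93)
E
```

```text
[-1.33747996  0.5830428   4.65275639] [ 0.14477337  0.52587827 -0.06267692]
at [ 0.5264 -0.1695  0.1678] yaw deg 92.98 tilt 0.05 q [-0.43  0.36 -0.11  1.1  -0.    1.09] delta [0.0003 0.0001 0.0058] n 0.006 spin -0.0
```

The force rose 7.6 N, which fits about 4 mm of valve travel. I'll go on toward home.

Call:
{"method": "carry_out", "body": {"rows": [{"dx": 0,"dy": 0,"dz": 0.001,"spin": 0},{"dx": 0,"dy": 0,"dz": 0.002,"spin": 0},{"dx": 0,"dy": 0,"dz": 0.003,"spin": 0},{"dx": 0,"dy": 0,"dz": 0.004,"spin": 0},{"dx": 0,"dy": 0,"dz": 0.005,"spin": 0},{"dx": 0,"dy": 0,"dz": 0.005,"spin": 0},{"dx": 0,"dy": 0,"dz": 0.005,"spin": 0}]}}

```text
time: 10.87
tool_pos: [0.5264, -0.1696, 0.1632]
tcp_rot: [2.162, 2.278, 0.0]
contact_force: [-2.4, 0.3, 8.1]
finger_gap: 0.0346
```

Call:
{"method": "carry_out", "body": {"rows": [{"dx": 0,"dy": 0,"dz": 0.0003,"spin": 0},{"dx": 0,"dy": 0,"dz": 0.0006,"spin": 0},{"dx": 0,"dy": 0,"dz": 0.001,"spin": 0},{"dx": 0,"dy": 0,"dz": 0.001,"spin": 0}]}}

```text
time: 11.2
tool_pos: [0.5264, -0.1696, 0.1623]
tcp_rot: [2.162, 2.277, 0.0]
contact_force: [-2.6, 1.5, 8.9]
finger_gap: 0.0345
```

```bash
python3 - <<'E'
from h import *
s=sensors.state();print(s["contact_force"],s["wrist_torque"])
delta((.5265,-.1692,.162),93)
E
```

```text
[-2.64941697  1.4839131   8.92629089] [0.23402562 0.86382952 0.05139741]
at [ 0.5264 -0.1696  0.1623] yaw deg 92.98 tilt 0.07 q [-0.43  0.36 -0.12  1.08 -0.    1.09] delta [0.0004 0.0001 0.0003] n 0.0 spin -0.0
```

Call:
{"method": "carry_out", "body": {"rows": [{"dx": 0,"dy": -0.0003,"dz": 0.0003,"spin": 0},{"dx": 0,"dy": -0.0005,"dz": 0.0006,"spin": 0},{"dx": 0,"dy": -0.0005,"dz": 0.001,"spin": 0},{"dx": 0,"dy": -0.0005,"dz": 0.001,"spin": 0},{"dx": 0,"dy": -0.0005,"dz": 0.001,"spin": 0}]}}

```text
time: 11.62
tool_pos: [0.5263, -0.1696, 0.1618]
tcp_rot: [2.161, 2.277, 0.001]
contact_force: [-2.7, 1.1, 9.6]
finger_gap: 0.0339
```

```bash
python3 - <<'E'
from h import *
s=sensors.state();print(s["contact_force"],s["wrist_torque"])
delta((.5265,-.1692,.162),93)
E
```

```text
[-2.7225155   1.13244258  9.62153111] [0.28236837 0.8306919  0.0010451 ]
at [ 0.5263 -0.1696  0.1618] yaw deg 92.98 tilt 0.13 q [-0.43  0.36 -0.13  1.08 -0.    1.09] delta [ 0.0004  0.0002 -0.0002] n 0.0 spin -0.0
```

Call:
{"method": "carry_out", "body": {"rows": [{"dx": 0,"dy": 0,"dz": 0.0003,"spin": 0},{"dx": 0,"dy": 0,"dz": 0.0006,"spin": 0},{"dx": 0,"dy": 0,"dz": 0.001,"spin": 0},{"dx": 0,"dy": 0,"dz": 0.001,"spin": 0},{"dx": 0,"dy": 0,"dz": 0.001,"spin": 0}]}}

```text
time: 12.03
tool_pos: [0.5264, -0.1696, 0.1617]
tcp_rot: [2.161, 2.276, 0.001]
contact_force: [-4.1, 2.8, 16.5]
finger_gap: 0.0346
```

```bash
python3 - <<'E'
from h import *
s=sensors.state();print(s["contact_force"],s["wrist_torque"])
delta((.5265,-.1692,.162),93)
s=sensors.state();p,d=eyes.capture("wrist");np.savez("w5.npz",p=p,d=d,t=s["tool_pos"],r=s["tcp_rot"])
E
python3 m.py w5.npz
```

```text
[-4.12192244  2.7754734  16.48673152] [ 0.44535882  1.29228779 -0.04466908]
at [ 0.5264 -0.1696  0.1617] yaw deg 92.98 tilt 0.17 q [-0.43  0.36 -0.13  1.08 -0.    1.09] delta [ 0.0004  0.0002 -0.0003] n 0.001 spin -0.0
rim pts 109 z 0.07615931000718894 mid-radius fit (array([ 0.526 , -0.1661,  0.02  ]), np.float64(0.0003865481725421412)) (array([ 0.5261, -0.1689,  0.0265]), np.float64(0.00030473311305751236))
green tool z range [-0.0414 -0.0384  0.0294]
top z -0.04015260473124489 disc 4856 ((0.009857269935309887, -0.00015677904593758285), 0.027373705059289932) [ 0.0008 -0.0002 -0.041 ]
side -0.038 -0.008 1948 (array([ 0.0003, -0.0002,  0.02  ]), np.float64(0.0003932581800026047))
side 0.006 0.02 864 (array([ 0.0001, -0.0004,  0.02  ]), np.float64(0.0015782578773725548))
side 0.046 0.058 392 (array([0.0573, 0.0026, 0.02  ]), np.float64(0.005614474298523347))
```

Call:
{"method": "carry_out", "body": {"rows": [{"dx": 0.0003,"dy": -0.0003,"dz": 0.0003,"spin": 0},{"dx": 0.0005,"dy": -0.0006,"dz": 0.0006,"spin": 0},{"dx": 0.0005,"dy": -0.001,"dz": 0.001,"spin": 0},{"dx": 0.0005,"dy": -0.001,"dz": 0.0013,"spin": 0},{"dx": 0.0005,"dy": -0.001,"dz": 0.0015,"spin": 0},{"dx": 0.0005,"dy": -0.001,"dz": 0.0015,"spin": 0},{"dx": 0.0005,"dy": -0.001,"dz": 0.0015,"spin": 0}]}}

```text
time: 12.67
tool_pos: [0.5263, -0.1696, 0.1617]
tcp_rot: [2.159, 2.275, 0.003]
contact_force: [-4.3, 1.5, 22.9]
finger_gap: 0.0352
```

```bash
python3 - <<'E'
from h import *
s=sensors.state();print(s["contact_force"],s["wrist_torque"])
delta((.5265,-.1692,.162),93)
p,d=eyes.capture("scene");cv2.imwrite("pics/s6.png",cv2.resize(p[170:290,100:260,::-1],None,fx=4.5,fy=4.5,interpolation=cv2.INTER_CUBIC));cv2.imwrite("pics/s6f.png",p[:,:,::-1])
s=sensors.state();p,d=eyes.capture("wrist");np.savez("w6.npz",p=p,d=d,t=s["tool_pos"],r=s["tcp_rot"])
E
python3 m.py w6.npz
```

```text
[-4.34552499  1.45948702 22.85689088] [0.5752172  1.64816943 0.01670778]
at [ 0.5263 -0.1696  0.1617] yaw deg 92.99 tilt 0.34 q [-0.43  0.36 -0.13  1.08 -0.    1.09] delta [ 0.0004  0.0002 -0.0003] n 0.001 spin -0.0
rim pts 114 z 0.07586084430573142 mid-radius fit (array([ 0.5259, -0.1661,  0.02  ]), np.float64(0.000409529066388062)) (array([ 0.526 , -0.1693,  0.0268]), np.float64(0.0002967616135289247))
green tool z range [-0.0414 -0.0385  0.0296]
top z -0.040196328869393505 disc 4839 ((0.00951241422444582, -7.409334648400545e-05), 0.027404293417930603) [ 0.001  -0.0001 -0.0411]
side -0.038 -0.008 1960 (array([ 0.0003, -0.0002,  0.02  ]), np.float64(0.00039666021788809625))
side 0.006 0.02 865 (array([0.0421, 0.001 , 0.02  ]), np.float64(0.004408011833829115))
side 0.046 0.058 399 (array([ 0.0009, -0.0005,  0.02  ]), np.float64(0.001034504021577611))
```

View pics/s6.png

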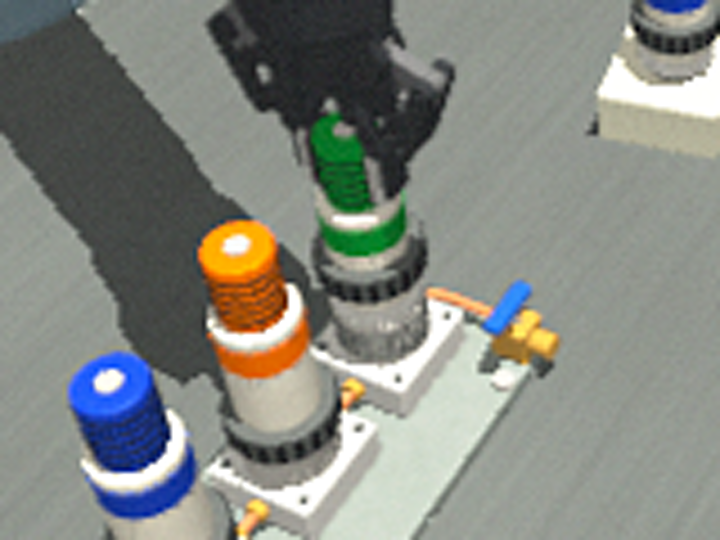

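View pics/s6f.png

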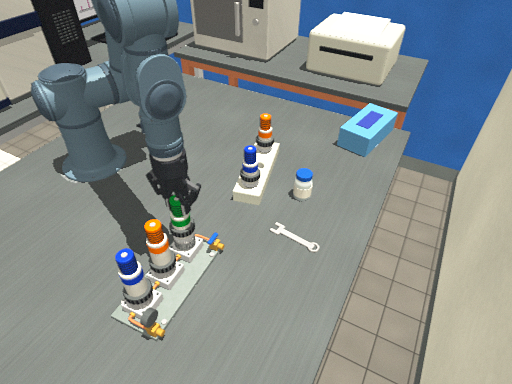

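```bash
python3 - <<'E'
from h import *
np.set_printoptions(precision=4,suppress=True)
s=sensors.state();A=R.from_rotvec(s["tcp_rot"]).as_matrix();print("time",s["time"],"tool z world",A[:,2],s["q"],s["contact_force"],s["wrist_torque"],s["tool_pos"])
for n in("w3.npz","w5.npz","w6.npz"):
    f=np.load(n);A=R.from_rotvec(f["r"]).as_matrix();print(n,A[:,2],f["t"])
E
```

```text
time 12.7667 tool z world [ 0.0052 -0.0026 -1.    ] [-0.4264  0.3567 -0.1318  1.0766 -0.0002  1.0923] [-4.1035  1.8775 23.0665] [ 0.536   1.6355 -0.0686] [ 0.5263 -0.1696  0.1617]
w3.npz [ 0.0001  0.     -1.    ] [ 0.5263 -0.1683  0.3274]
w5.npz [ 0.0026 -0.0013 -1.    ] [ 0.5264 -0.1696  0.1617]
w6.npz [ 0.0052 -0.0026 -1.    ] [ 0.5263 -0.1696  0.1617]
```

The filter is home: z has stayed at 0.1617 while the force rose from 9.6 to 16.5 to 22.9 N. The tool has pitched 0.34° under load, with its top leaning toward the base. I'll try a small outward shift to square it up.

Call:
{"method": "carry_out", "body": {"rows": [{"dx": -0.0002,"dy": 0.0005,"dz": 0,"spin": 0},{"dx": -0.0004,"dy": 0.001,"dz": 0,"spin": 0},{"dx": -0.0006,"dy": 0.0015,"dz": 0,"spin": 0},{"dx": -0.0008,"dy": 0.002,"dz": 0,"spin": 0},{"dx": -0.0008,"dy": 0.002,"dz": 0,"spin": 0},{"dx": -0.0008,"dy": 0.002,"dz": 0,"spin": 0}]}}

```text
time: 13.27
tool_pos: [0.5267, -0.1697, 0.1617]
tcp_rot: [2.161, 2.276, 0.0]
contact_force: [-8.5, 3.6, 26.7]
finger_gap: 0.0345
```

```bash
python3 - <<'E'
from h import *
np.set_printoptions(precision=5,suppress=True)
s=sensors.state();A=R.from_rotvec(s["tcp_rot"]).as_matrix();print("time",s["time"],"tool z world",A[:,2],s["contact_force"],s["wrist_torque"],s["tool_pos"])
E
```

```text
time 13.2667 tool z world [ 0.00221 -0.00171 -1.     ] [-8.47144  3.60422 26.67638] [ 0.84443  2.45624 -0.03553] [ 0.52667 -0.16972  0.16172]
```

That halved the tilt to 0.16°. The axial force is about 27 N and z hasn't changed. I'll hold briefly to check it's stable.

Call:
{"method": "carry_out", "body": {"rows": [{"dx": 0,"dy": 0,"dz": 0,"spin": 0},{"dx": 0,"dy": 0,"dz": 0,"spin": 0},{"dx": 0,"dy": 0,"dz": 0,"spin": 0},{"dx": 0,"dy": 0,"dz": 0,"spin": 0},{"dx": 0,"dy": 0,"dz": 0,"spin": 0},{"dx": 0,"dy": 0,"dz": 0,"spin": 0},{"dx": 0,"dy": 0,"dz": 0,"spin": 0},{"dx": 0,"dy": 0,"dz": 0,"spin": 0},{"dx": 0,"dy": 0,"dz": 0,"spin": 0},{"dx": 0,"dy": 0,"dz": 0,"spin": 0}]}}

```text
time: 14.1
tool_pos: [0.5267, -0.1697, 0.1617]
tcp_rot: [2.161, 2.276, 0.0]
contact_force: [-8.9, 3.8, 27.0]
finger_gap: 0.0343
```

```bash
python3 - <<'E'
from h import *
np.set_printoptions(precision=5,suppress=True)
s=sensors.state();A=R.from_rotvec(s["tcp_rot"]).as_matrix();print("time",s["time"],"tool z world",A[:,2],s["contact_force"],s["tool_pos"],s["finger_gap"])
p,d=eyes.capture("wrist");cv2.imwrite("pics/w7.png",p[:,:,::-1])
E
```

```text
time 14.1 tool z world [ 0.00226 -0.00175 -1.     ] [-8.86152  3.76712 27.03855] [ 0.52667 -0.16973  0.16171] 0.034338085805488146
```

View pics/w7.png

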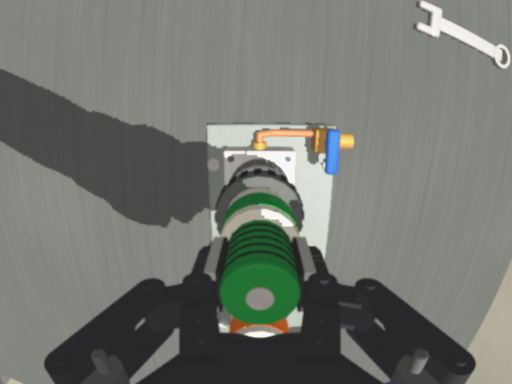

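The reading is stable, and the picture shows the filter seated and held, with the cap at (260,290) and the nut over the socket at (260,185). Handing in.

```bash
python3 - <<'E'
from station import env
print(env.job_done())
E
```

```text
the job is handed in; nothing more can be done
None
```

The green filter is in the empty socket at the +y end of the manifold, pressed down onto the rim. I handed the job in at about 14 s with the gripper still holding it there at 80 N grip.

**Seating:** The tool height stopped at 0.1617 m, against 0.162 m expected with the filter home. It stayed there while the downward push rose from 10 N to 27 N, so the flange is on the rim. Push and height then held steady for 0.8 s. The filter did not slip in the grip during the press; I last measured that just before a final sideways adjustment.

**Less than ideal:**
- **Tilt:** the tool leaned up to 0.34° under load. A small outward shift cut this to about 0.16°, which could leave roughly 0.15 mm of unevenness across the flange. I could not measure that gap directly.
- **Side load:** that shift leaves about 9 N of sideways load on the socket.
- **Rim position:** my first depth fit of the socket rim was poor (6 mm scatter). I used the overhead and scene camera positions instead, and the filter went in without side force until the valve.

**Other items:** The scene picture taken with the filter pressed home shows the other filters, the spanner and the jar where they were.

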